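Snug up the biscuit press's grease plug

ROBOT

A 7-joint arm with a two-finger parallel gripper is mounted at the origin on the work surface. World frame = base frame: x ahead of the robot, y to its left, z up, the work surface at z = 0. Lengths are in m, angles in rad, forces in N, time in s.
With the tool pointing down it reaches from about 0.425 to 0.925 m from the base axis. Payload 6.8 kg.
Tool frame: the origin (TCP) lies at the centre of the arm's flange, where the gripper is bolted on; the fingertips stand 173 mm ahead of it and the grasp point (between the pads) lies 155 mm ahead of it; z points along the fingers, y is the direction in which the jaws open and shut (so a half turn about z gives the same grasp; the last joint's range is limited). The gripper opens to 85 mm and grips with 20 to 120 N. Pads are 22 mm wide; open, the fingers measure 114 mm over their backs; the gripper's body (76 mm by 85 mm) begins 54 mm behind the grasp point. The pads swing forward as they close: fully open they stand 13 mm farther back than shut.
Start: joints at [1.018, 0.477, 0.022, 1.555, -0.011, 1.109, -0.083], TCP at [0.29, -0.609, 0.405] pointing down, gripper open.
Joint ranges: [-2.96, 2.96], [-0.34, 2.1], [-1.41, 1.46], [0.24, 2.44], [-1.37, 4.51], [0.17, 1.92], [-2.96, 2.96]. Speed limits (rad/s): [2.39, 2.39, 3.14, 3.14, 3.14, 3.14, 3.14].

INTERFACE

Orientations are given as a rotation vector (axis times angle).
In Python, from bench import r gives the robot as it stands. The module is installed in compiled form; this text tells all that it offers.
- The arm moves only by the shell command python3 -m creep 'ROWS' [OPENING] [FORCE]. ROWS is a JSON object of lists of equal length, an entry for each row: "linear": the shift along the tool's x, y, z in cm, a list of three; "rot": the turn, a rotation vector about the tool's x, y, z in rad, a list of three. A call has 1 to 20 rows; each row shifts and turns the commanded pose from where the row before left it, along the tool's axes as they then stand; what a row does not reach is not made up. A row lasts 1/12 s, in which the tool goes at most 41.7 mm and 7.16 degrees, less where a joint would pass 70% of its speed; a pose out of reach is approached as far as the arm can. A call with a gripper value outside its range is refused whole. OPENING is the closure, from -1 (fully open) to 1 (shut), so that 0 is half open, set as the call begins (- or left out, the last holds). The fingers move at their own pace and stop on an object; FORCE is the grip in N (left out, the last holds). Time passes only in rows, so rows that do not move let the fingers close. It gives the time, the measured TCP pose, the force and the opening at its end, in the units of the state.
- r.get_obs(): the state, without advancing time (a new reading comes with each control period).
- r.grab_frame(name): name is "scene" or "side" or "wrist"; returns the picture (384x512x3 uint8, blue, green, red); there is no depth.
- r.get_calibration(name): a dict with "fx", "fy", "cx", "cy" (pixels), "k1" (the pictures are not rectified: a ray, as slopes to the right and down, at radius r is drawn at 1 + k1 r^2 times it, then the intrinsics apply), "pose" (4x4, takes a point from camera to world coordinates); the wrist camera has in their place "mount" (4x4, takes a point from camera to tool coordinates, whose origin is the TCP and whose axes are the flange's). Camera axes: x right, y down, z forward; pixel columns grow to the right and rows downward; lengths in m; the calibration is good to about 2 mm. A picture is of the moment at which its call begins: read the wrist's pose just before it. get_calibration takes no time and is no camera call.
- r.hand_in(): hands the job in, once; it reports no verdict.
Trained networks look in the newest picture that a camera, given by its name, has taken for a name from the list of things; names that differ only in an ending like _2 or _b are one class to them, and where a whole thing is asked for, a point or a joint stands for the part that bears it (a point fixed in the world has none). Each returns a list of dicts, best first, with "p" (0 to 1); they miss things now and then, are a little off and sometimes report something else, mostly with a low value. They report only what shows in the picture. A call takes as long as a camera call. They do not tell look-alikes from the thing itself.
- r.cut_out(camera, label): "pixels" (384x512 bool, what is visible of it) and "uv" ([column, row] in pixels, amid what is visible of it).
The state is a dict: "clock": time; "joints": joint angles; "qvel": joint speeds; "tau": joint torques, N m; "tcp_pos": TCP position; "orientation": TCP orientation; "contact_force": force on the tool from outside, world axes, zero at the start; "moment": the same for the moment, N m; "grip_width": finger opening in m.
Only numpy, scipy, OpenCV 4.12 (cv2) and the standard library are available. Lean on these libraries where they do the work, as an engineer would, in place of code of your own. Each camera call takes 0.05 s, during which the arm holds its last target. There are 200 camera calls.

TASK

The tapered brass plug in the top of the biscuit press's grease port is only finger-started. Take the T-handled key from its wooden stand, fit it over the plug's square head and turn it clockwise until the plug goes snug (a wrench torque of about 0.16 N m; do not force it much further), then lift the key off and stand it upright back in its wooden stand. Do not touch the plug with the fingers, and leave the jar, the bowl of biscuits and the ring cutter alone.

Things in the scene. Friction and masses are not known exactly. Their poses are not given: they have to be found in the camera images.
- press: white ring-biscuit press, fixed to the bench, 90 mm high; its origin is on the bench straight under the grease port, z up. The housing spans x -80 to 80 mm, y -70 to 220 mm; a steel hopper (110 mm across, 175 mm above the bench) stands at y 145 mm. A steel boss 58 mm across and 4 mm high rings the port
- plug: tapered brass plug standing in the port; origin at the centre of the top of its 14 mm square head (16 mm high, upper 4 mm chamfered to 9 mm), 124 mm above the bench at first; x and y square to the head's sides, z up. Under the head a 39 mm round flange, then the threaded taper. Clockwise (from above) tightens; the plug sinks 1 mm per rad
- port (a point): the mouth of the grease port, on its axis, level with the top of the press's housing (90 mm above the bench). The plug's start depth and fit differ each time: it runs free (0.02 to 0.07 N m) for some 0.5 to 3.7 rad, then wedges, torque rising 0.15 to 0.35 N m per rad; snug is 0.16 N m (0.12 to 0.21 is right). It stays where it is left
- stand: dark wooden stand for the key, fixed, 60 x 60 x 34 mm, with a 44 mm square pocket; origin under its centre, on the bench; pocket floor 8 mm above it
- key: steel T-key, 100 mm high, 0.18 to 0.28 kg, standing upright in the stand's pocket; origin at the centre of its lower end, z up. Lower end 26 mm square, 26 mm high, with a 15.6 mm square socket 20 mm deep, open below, sides along x and y: 0.1 rad of play each way on the head; fully on, its lower end meets the plug's flange, 16 mm below the top of the head. Shank 12 mm across
- key_bar (a point): middle of the key's crossbar, 90 mm above the key's lower end: an 80 x 16 x 20 mm flat-sided bar along the key's x, gripped across its 16 mm
- jar: glass jar with a steel lid, 64 mm across, 100 mm high; origin under its centre; not to be moved
- bowl: plum-coloured bowl of ring biscuits, 170 mm across, about 105 mm high; origin under its centre; not to be moved
- cutter: thin steel ring cutter, 72 mm across, 35 mm high; origin under its centre; not to be moved
Things that resemble listed ones, but are neither listed nor needed, are in the scene too. What is shaped like the key but purple is not meant.

How it is judged:
By the outcome, as a careful person would: the job done as asked, in the order asked, and still so for the second after the job is handed in, with the robot touching nothing.
It also fails if it takes over 72 s, if anything falls off the work surface, if the arm or the gripper's body presses on something with over 40 N, if the wrist force passes 120 N, or if a joint passes its speed limit or range.

## Working session

There is one attempt and no reset: what is moved stays moved. The work goes in short steps, Python scripts to look and compute and a shell command to move; the robot and the scene stay as the last step left them, time stands still between calls to the robot, and variables do not carry over. Pictures are saved under pics/ and viewed, about 8 in all and at most 12, crops included, and the job is handed in when it is done.

```bash
mkdir -p pics
cat > h.py <<'E'
import numpy as np,cv2
from scipy.spatial.transform import Rotation as R
from bench import r
def cam(name,obs=None):
    c=r.get_calibration(name)
    if 'pose' in c: T=np.array(c['pose'])
    else:
        o=obs or r.get_obs(); T=np.eye(4); T[:3,:3]=R.from_rotvec(o['orientation']).as_matrix(); T[:3,3]=o['tcp_pos']; T=T@np.array(c['mount'])
    return c,T
def ray(c,T,uv):
    d=np.array([(uv[0]-c['cx'])/c['fx'],(uv[1]-c['cy'])/c['fy']]); s=d.copy()
    for _ in range(20): s=d/(1+c['k1']*(s@s))
    return T[:3,3],T[:3,:3]@np.r_[s,1]
def atz(c,T,uv,z):
    o,d=ray(c,T,uv); return o+d*(z-o[2])/d[2]
def proj(c,T,P):
    p=(np.asarray(P)-T[:3,3])@T[:3,:3]; s=p[...,:2]/p[...,2:]; s=s*(1+c['k1']*(s**2).sum(-1,keepdims=True))
    return s*[c['fx'],c['fy']]+[c['cx'],c['cy']]
E
cat > a.py <<'E'
from h import *
o=r.get_obs();print({k:np.round(v,3) for k,v in o.items()})
ims=[]
for n in ['scene','side','wrist']:
    im=r.grab_frame(n); ims.append(im); cv2.imwrite(f'pics/{n}0.png',im); c,T=cam(n,o); print(n,np.round(T[:3,3],3),c['fx'],c['k1'])
    for l in ['key','plug','stand','press','jar','bowl','cutter']:
        for d in r.cut_out(n,l)[:3]:
            if d['p']<.2: continue
            ys,xs=np.where(d['pixels']); print(n,l,round(d['p'],2),np.round(d['uv']),xs.min(),xs.max(),ys.min(),ys.max(), np.round(atz(c,T,d['uv'],.05),3))
cv2.imwrite('pics/both0.png',cv2.resize(np.hstack(ims[:2]),(800,300)))
E
python3 a.py
```

```text
{'clock': np.float64(0.0), 'joints': array([ 1.018,  0.478,  0.022,  1.556, -0.012,  1.109, -0.083]), 'qvel': array([-0.001, -0.001,  0.001,  0.001,  0.001, -0.   ,  0.001]), 'tau': array([ 0.0000e+00, -5.9645e+01,  1.6080e+00, -2.8120e+01,  1.2000e-02,
        9.0000e-03,  0.0000e+00]), 'tcp_pos': array([ 0.29 , -0.609,  0.404]), 'orientation': array([-3.063e+00, -6.930e-01,  1.000e-03]), 'contact_force': array([0.   , 0.635, 0.842]), 'moment': array([ 0.002, -0.02 , -0.03 ]), 'grip_width': np.float64(0.085)}
scene [ 0.823 -0.573  0.455] 373.7744351938773 -0.10818350603125872
scene key 0.91 [208. 229.] 187 226 209 262 [ 0.472 -0.127  0.05 ]
scene key 0.76 [167. 210.] 144 184 193 245 [ 0.363 -0.112  0.05 ]
scene key 0.68 [140. 262.] 111 161 238 302 [ 0.426 -0.256  0.05 ]
scene plug 0.8 [275. 161.] 265 282 153 170 [0.456 0.188 0.05 ]
scene stand 0.82 [213. 265.] 188 233 239 282 [ 0.536 -0.204  0.05 ]
scene press 0.79 [296. 173.] 225 354 107 229 [0.526 0.154 0.05 ]
scene jar 0.62 [192. 326.] 165 216 286 367 [ 0.581 -0.32   0.05 ]
scene bowl 0.91 [324. 274.] 266 378 232 321 [ 0.703 -0.141  0.05 ]
scene cutter 0.86 [200. 200.] 184 216 186 213 [ 0.397 -0.049  0.05 ]
side [ 0.289 -0.524  0.736] 424.03287578873966 -0.14576573939960175
side key 0.86 [198. 254.] 174 218 234 280 [ 0.389 -0.124  0.05 ]
side key 0.84 [263. 236.] 239 284 223 261 [ 0.516 -0.142  0.05 ]
side key 0.71 [265. 305.] 256 273 276 327 [ 0.451 -0.27   0.05 ]
side plug 0.69 [208. 142.] 200 217 134 152 [0.521 0.14  0.05 ]
side stand 0.71 [262. 261.] 246 277 238 274 [ 0.488 -0.191  0.05 ]
side press 0.96 [204. 137.] 151 254 62 204 [0.52  0.159 0.05 ]
side jar 0.75 [344. 297.] 322 365 271 324 [ 0.582 -0.319  0.05 ]
side bowl 0.63 [346. 200.] 304 387 165 239 [ 0.71  -0.142  0.05 ]
wrist [ 0.356 -0.577  0.372] 279.8605392673257 -0.059680590381825445
```

View pics/scene0.png

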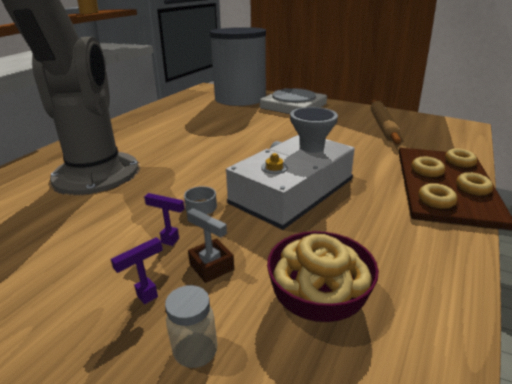

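View pics/side0.png

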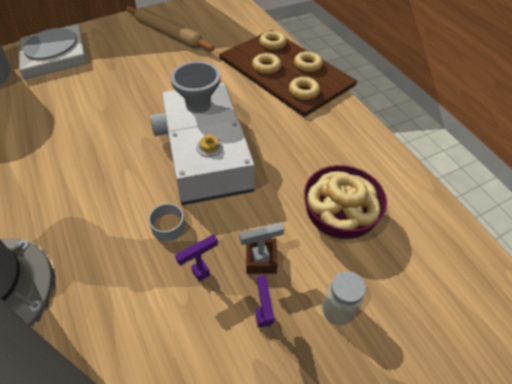

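The scene picture shows the grey steel key in its dark stand at about (208,230), two purple look-alikes at (165,215) and (140,265), and the plug at (275,161). In the side picture the key bar runs (241,240)–(284,230) and the plug is at (208,143).

```bash
cat > b.py <<'E'
from h import *
def tri(uvs):
    A=np.zeros((3,3));b=np.zeros(3)
    for n,uv in uvs:
        o,d=ray(*cam(n),uv); d/=np.linalg.norm(d); M=np.eye(3)-np.outer(d,d); A+=M;b+=M@o
    return np.linalg.solve(A,b)
print('plug',tri([('scene',(275,161)),('side',(208,142.5))]))
for n,a,b in [('scene',(190,213),(225,230)),('side',(242,238),(284,229))]:
    c,T=cam(n); P,Q=atz(c,T,a,.098),atz(c,T,b,.098); print(n,P,Q,(P+Q)/2,np.arctan2(*(Q-P)[1::-1]))
for n in ['scene','side']:
    im=cv2.imread(f'pics/{n}0.png')
    c,T=cam(n); x,y=(205,230) if n=='scene' else (262,245)
    cr=im[y-50:y+50,x-60:x+60]; cv2.imwrite(f'pics/{n}c.png',cv2.resize(cr,None,fx=6,fy=6,interpolation=cv2.INTER_CUBIC)[:600,:720])
a=[cv2.resize(cv2.imread(f'pics/{n}c.png'),(400,333)) for n in ['scene','side']]
cv2.imwrite('pics/crop.png',np.hstack(a))
E
python3 b.py
```

```text
plug [0.50366447 0.087323   0.10356204]
scene [ 0.45856488 -0.15480426  0.098     ] [ 0.53983411 -0.16859454  0.098     ] [ 0.49919949 -0.1616994   0.098     ] -0.16808528771975167
side [ 0.46395239 -0.15671522  0.098     ] [ 0.54021262 -0.17348564  0.098     ] [ 0.50208251 -0.16510043  0.098     ] -0.21646490801699483
```

View pics/crop.png

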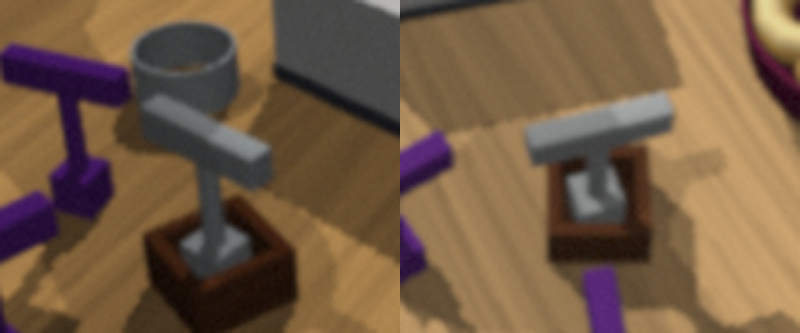

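The crops confirm that the grey key stands upright in the stand, with its bar pointing along roughly yaw -0.19. The nearest purple bar is about 7 cm away from it.

```bash
cat >> h.py <<'E'
def go(xyz,yaw,turn=None):
    "tool down, tool x at world yaw; prints rot first then linear (cm) after rot"
    o=r.get_obs(); A=R.from_rotvec(o['orientation']); x=A.as_matrix()[:,0]; y0=np.arctan2(x[1],x[0])
    B=R.from_euler('z',yaw)*R.from_euler('x',np.pi)
    d=(A.inv()*B).as_rotvec(); l=B.inv().apply(np.array(xyz)-o['tcp_pos'])*100
    print('yaw now %.3f j7 %.3f'%(y0,o['joints'][6]),'rot',np.round(d,3),'lin cm',np.round(l,2),'pos',np.round(o['tcp_pos'],4))
E
python3 -c "
from h import *
print(r.get_calibration('wrist')['mount'])
for y in (-.19,-.19-np.pi): go([.50,-.163,.38],y)"
```

```text
[[ 6.00225423e-04 -9.58834519e-01 -2.83964795e-01  7.27927602e-02]
 [ 9.99999801e-01  6.30306237e-04 -1.45584022e-05 -4.03270939e-04]
 [ 1.92943880e-04 -2.83964730e-01  9.58834707e-01  3.14670920e-02]
 [ 0.00000000e+00  0.00000000e+00  0.00000000e+00  1.00000000e+00]]
yaw now 0.445 j7 -0.083 rot [ 0.    -0.     0.635] lin cm [ 12.15 -47.79   2.47] pos [ 0.2905 -0.6093  0.4047]
yaw now 0.445 j7 -0.083 rot [ 0.     0.    -2.507] lin cm [-12.15  47.79   2.47] pos [ 0.2905 -0.6093  0.4047]
```

```bash
python3 -m creep '{"linear":[[0,0,0],[0,0,0],[0,0,0],[0,0,0],[0,0,0],[0,0,0],[0,0,0],[0,0,0],[0,0,0],[0,0,0],[0,0,0],[0,0,0],[0,0,0],[0,0,0],[0,0,0],[0,0,0],[0,0,0],[0,0,0],[0,0,0],[0,0,0]],"rot":[[0,0,-0.124],[0,0,-0.124],[0,0,-0.124],[0,0,-0.124],[0,0,-0.124],[0,0,-0.124],[0,0,-0.124],[0,0,-0.124],[0,0,-0.124],[0,0,-0.124],[0,0,-0.124],[0,0,-0.124],[0,0,-0.124],[0,0,-0.124],[0,0,-0.124],[0,0,-0.124],[0,0,-0.124],[0,0,-0.124],[0,0,-0.124],[0,0,-0.124]]}' -1
python3 -m creep '{"linear":[[-0.5,2,0],[-0.85,3.4,0],[-0.85,3.4,0],[-0.85,3.4,0],[-0.85,3.4,0],[-0.85,3.4,0],[-0.85,3.4,0],[-0.85,3.4,0],[-0.85,3.4,0],[-0.85,3.4,0],[-0.85,3.4,0],[-0.85,3.4,0],[-0.85,3.4,0.5],[-0.85,3.4,1],[-0.4,1.5,1],[0,0,0]],"rot":[[0,0,0],[0,0,0],[0,0,0],[0,0,0],[0,0,0],[0,0,0],[0,0,0],[0,0,0],[0,0,0],[0,0,0],[0,0,0],[0,0,0],[0,0,0],[0,0,0],[0,0,0],[0,0,0]]}'
cat > c.py <<'E'
from h import *
import sys
tag=sys.argv[1]
go([.50,-.163,.38],-.19-np.pi)
o=r.get_obs(); print(np.round(o['joints'],3)); im=r.grab_frame('wrist'); c,T=cam('wrist',o)
np.savez('pics/'+tag,T=T); cv2.imwrite(f'pics/{tag}.png',im)
for l,z in [('key',.108),('plug',.124),('stand',.034)]:
    for d in r.cut_out('wrist',l)[:3]:
        if d['p']<.3: continue
        m=cv2.minAreaRect(np.argwhere(d['pixels'])[:,::-1].astype(np.float32)); print(l,round(d['p'],2),np.round(d['uv']),m,np.round(atz(c,T,d['uv'],z),3))
E
python3 c.py w1
```

```text
clock: 2.87
tcp_pos: [0.2903, -0.6094, 0.4047]
orientation: [-0.331, -3.124, 0.0]
contact_force: [-0.7, -0.2, -0.3]
grip_width: 0.0857
clock: 4.2
tcp_pos: [0.5108, -0.1646, 0.3786]
orientation: [-0.329, -3.123, -0.004]
contact_force: [-0.2, 0.3, 0.2]
grip_width: 0.0854
yaw now 2.932 j7 1.311 rot [ 0.002 -0.001 -0.02 ] lin cm [ 1.09 -0.05 -0.14] pos [ 0.5108 -0.1646  0.3786]
[ 0.767  0.36  -0.701  1.877  0.271  1.002  1.311]
key 0.87 [252.  47.] ((250.3784637451172, 43.63621139526367), (95.44450378417969, 28.611440658569336), 72.69947814941406) [ 0.393 -0.141  0.108]
key 0.83 [253. 174.] ((252.0, 179.0), (88.0, 22.0), 90.0) [ 0.494 -0.161  0.108]
key 0.78 [131. 145.] ((122.5, 145.0), (34.0, 93.0), 90.0) [ 0.446 -0.258  0.108]
plug 0.96 [503. 135.] ((501.0, 130.5), (39.0, 20.0), 90.0) [0.5   0.05  0.124]
stand 0.88 [265. 167.] ((253.28433227539062, 164.8057861328125), (53.3653678894043, 54.80141830444336), 13.392498016357422) [ 0.505 -0.15   0.034]
stand 0.69 [452. 128.] ((447.5, 122.0), (176.0, 127.0), 90.0) [0.503 0.067 0.034]
```

View pics/w1.png

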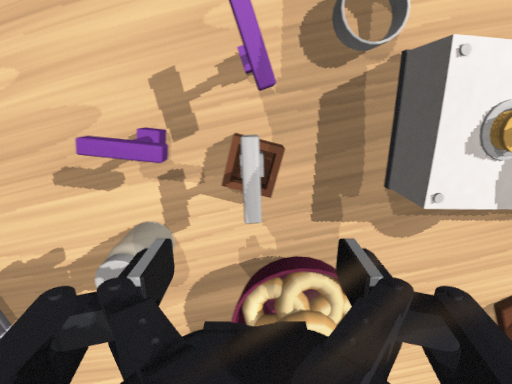

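The wrist view shows the key bar from (250,136) to (254,222) over the stand, whose centre is about (253,165). It also shows the plug at the right edge at (505,130). The two purple keys are well clear of the fingers' path.

```bash
cat > d.py <<'E'
from h import *
c=r.get_calibration('wrist');T=np.load('pics/w1.npz')['T']
P,Q=[atz(c,T,u,.108) for u in ((250,136),(253,223))]; print('bar',P,Q,(P+Q)/2,np.linalg.norm(P-Q),np.arctan2(*(P-Q)[1::-1]), np.arctan2(*(Q-P)[1::-1]))
S=np.array([atz(c,T,u,.034) for u in ((237,135),(284,148),(273,196),(222,183))]);print('stand',S.mean(0),[np.arctan2(*(S[(i+1)%4]-S[i])[1::-1]) for i in range(4)],[np.linalg.norm(S[(i+1)%4]-S[i]) for i in range(4)])
m=((P+Q)/2); yaw=np.arctan2(*(P-Q)[1::-1]); go([m[0],m[1],.155+.098],yaw)
E
python3 d.py
```

```text
bar [ 0.46090154 -0.15662475  0.108     ] [ 0.53878898 -0.17069622  0.108     ] [ 0.49984526 -0.16366049  0.108     ] 0.07914833022249118 2.962856528559226 -0.1787361250305672
stand [ 0.50121115 -0.1617394   0.034     ] [np.float64(1.0940203689561372), np.float64(-0.40745839444151377), np.float64(-2.0401903590066546), np.float64(2.610026569346112)] [np.float64(0.054235730046241645), np.float64(0.0573270480424928), np.float64(0.06136939023489911), np.float64(0.05772902564842766)]
yaw now 2.923 j7 1.314 rot [-0.001  0.    -0.04 ] lin cm [ 1.07  0.52 12.7 ] pos [ 0.5095 -0.1707  0.38  ]
```

```bash
python3 -m creep '{"linear":[[0,0,0],[0.5,0.25,0],[0.5,0.25,0],[0,0,2],[0,0,2],[0,0,2],[0,0,1],[0,0,0],[0,0,0]],"rot":[[0,0,-0.04],[0,0,0],[0,0,0],[0,0,0],[0,0,0],[0,0,0],[0,0,0],[0,0,0],[0,0,0]]}' 0 60
python3 -c "
from h import *
go([.4998,-.1637,.253],2.963)"; python3 c.py w2
```

```text
clock: 5.15
tcp_pos: [0.5006, -0.1627, 0.3099]
orientation: [-0.279, -3.129, -0.0]
contact_force: [0.2, -0.7, 1.3]
grip_width: 0.0429
yaw now 2.964 j7 1.273 rot [ 0.    -0.     0.001] lin cm [ 0.06 -0.12  5.69] pos [ 0.5006 -0.1627  0.3099]
yaw now 2.964 j7 1.273 rot [ 0.    -0.     0.012] lin cm [ 0.05 -0.04 -7.01] pos [ 0.5006 -0.1627  0.3099]
[ 0.738  0.433 -0.672  1.963  0.35   0.864  1.273]
key 0.92 [263.  49.] ((259.891357421875, 48.104888916015625), (104.90554809570312, 38.30305862426758), 74.62374877929688) [ 0.399 -0.139  0.108]
key 0.79 [248. 212.] ((252.0, 216.5), (117.0, 30.0), 90.0) [ 0.492 -0.165  0.108]
key 0.65 [ 98. 169.] ((83.94828033447266, 161.62071228027344), (124.23603820800781, 51.90342712402344), 4.763641834259033) [ 0.447 -0.253  0.108]
stand 0.91 [268. 187.] ((254.46922302246094, 188.94613647460938), (66.13017272949219, 68.93675994873047), 15.255120277404785) [ 0.499 -0.149  0.034]
```

View pics/w2.png

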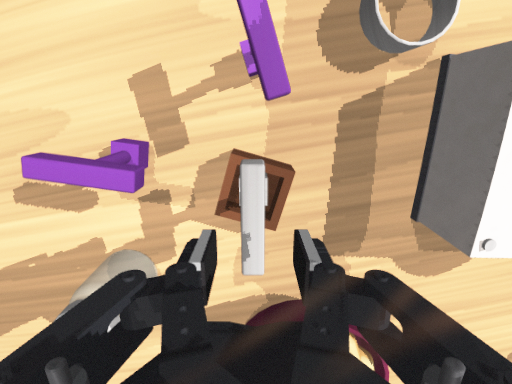

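The bar, at column 252, is centred between the pads at (203,250) and (306,250). The way down is clear.

```bash
python3 -m creep '{"linear":[[0,0,1.5],[0,0,1.5],[0,0,1.5],[0,0,1.2],[0,0,0],[0,0,0]],"rot":[[0,0,0],[0,0,0],[0,0,0],[0,0,0],[0,0,0],[0,0,0]]}' 0
python3 -m creep '{"linear":[[0,0,0],[0,0,0],[0,0,0],[0,0,0],[0,0,0],[0,0,0],[0,0,0]],"rot":[[0,0,0],[0,0,0],[0,0,0],[0,0,0],[0,0,0],[0,0,0],[0,0,0]]}' 1 60
python3 - <<'E'
from h import *
go([.4998,-.1637,.253],2.963)
c=r.get_calibration('wrist');T=np.load('pics/w2.npz')['T']
S=np.array([atz(c,T,u,.034) for u in ((234,150),(294,167),(276,230),(217,214))]);print('stand',S.mean(0),[np.arctan2(*(S[(i+1)%4]-S[i])[1::-1]) for i in range(4)],[np.linalg.norm(S[(i+1)%4]-S[i]) for i in range(4)])
E
```

```text
clock: 5.85
tcp_pos: [0.5009, -0.1625, 0.2527]
orientation: [-0.277, -3.129, -0.0]
contact_force: [-0.2, 0.3, -0.4]
grip_width: 0.043
clock: 6.43
tcp_pos: [0.5013, -0.1628, 0.2537]
orientation: [0.278, 3.127, -0.001]
contact_force: [-0.2, -0.8, 7.1]
grip_width: 0.015
yaw now 2.965 j7 1.205 rot [-0.001  0.002  0.002] lin cm [ 0.13 -0.12  0.07] pos [ 0.5013 -0.1628  0.2537]
stand [ 0.50086395 -0.16146304  0.034     ] [np.float64(1.1164409061371738), np.float64(-0.4138025697334296), np.float64(-2.0327733822149927), np.float64(2.685282097144788)] [np.float64(0.05515516903785546), np.float64(0.06264257364392718), np.float64(0.05781799970621472), np.float64(0.06215052716705846)]
```

The key is gripped with a 15 mm reading, and the stand is at about (0.501,-0.162) with yaw about -0.45. Next I lift the key and move toward the plug for a close look.

```bash
python3 -m creep '{"linear":[[0,0,-0.5],[0,0,-1],[0,0,-1.5],[0,0,-2],[0,0,-3],[0,0,-3],[0,0,-3],[0,0,-2],[0,1.5,-0.5],[0,3,0],[0,3,0],[0,3,0],[0,3,0],[0,2,0],[0,1,0],[0,0,0],[0,0,0],[0,0,0]],"rot":[[0,0,0],[0,0,0],[0,0,0],[0,0,0],[0,0,0],[0,0,0],[0,0,0],[0,0,0],[0,0,0],[0,0,0],[0,0,0],[0,0,0],[0,0,0],[0,0,0],[0,0,0],[0,0,0],[0,0,0],[0,0,0]]}'
python3 c.py w3
```

```text
clock: 7.93
tcp_pos: [0.5296, -0.0017, 0.4172]
orientation: [-0.28, -3.128, 0.002]
contact_force: [0.2, -0.9, -1.6]
grip_width: 0.0149
yaw now 2.963 j7 1.042 rot [-0.001 -0.001  0.011] lin cm [ -0.14 -16.4    3.72] pos [ 0.5296 -0.0017  0.4172]
[ 0.54   0.322 -0.792  1.846  0.259  1.081  1.042]
key 0.98 [102.  65.] ((107.57787322998047, 56.46814727783203), (90.66153717041016, 52.04098892211914), 67.7509765625) [ 0.392 -0.122  0.108]
key 0.81 [254. 246.] ((254.0, 250.0), (148.0, 36.0), 90.0) [ 0.601 -0.016  0.108]
key 0.6 [ 34. 149.] ((32.000003814697266, 149.00001525878906), (28.619203567504883, 67.4249038696289), 75.96376037597656) [ 0.454 -0.22   0.108]
plug 0.94 [334. 144.] ((334.0, 143.5), (37.0, 40.0), 90.0) [0.502 0.079 0.124]
plug 0.74 [218.  12.] ((225.5, 34.0), (63.0, 68.0), 0.0) [ 0.374 -0.005  0.124]
stand 0.67 [135. 168.] ((131.76470947265625, 166.94119262695312), (55.29811477661133, 49.47726821899414), 14.03624439239502) [ 0.502 -0.154  0.034]
```

View pics/w3.png

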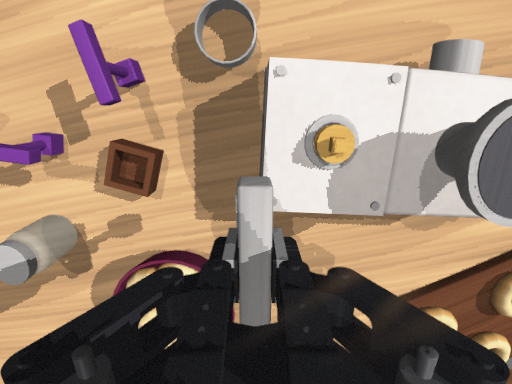

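The picture shows the plug at (334,144) on its boss, the empty stand at (133,167), and the key in the gripper at (254,250). I zoom in on the head to get its yaw.

Run:
```python
from h import *
c=r.get_calibration('wrist');T=np.load('pics/w3.npz')['T']
print('flange',atz(c,T,(334,144),.106),'top',atz(c,T,(338,145),.124))
print('boss edge', [atz(c,T,u,.094) for u in ((306,142),(359,142),(333,115),(333,169))])
im=cv2.imread('pics/w3.png')[110:180,295:375]; cv2.imwrite('pics/w3c.png',cv2.resize(im,None,fx=7,fy=7,interpolation=cv2.INTER_CUBIC))
```

```text
flange [0.50526007 0.0835096  0.106     ] top [0.50384968 0.08251583 0.124     ]
boss edge [array([0.50014854, 0.0579957 , 0.094     ]), array([0.50967087, 0.11277465, 0.094     ]), array([0.47782923, 0.08867725, 0.094     ]), array([0.53354543, 0.08281629, 0.094     ])]
```

View pics/w3c.png

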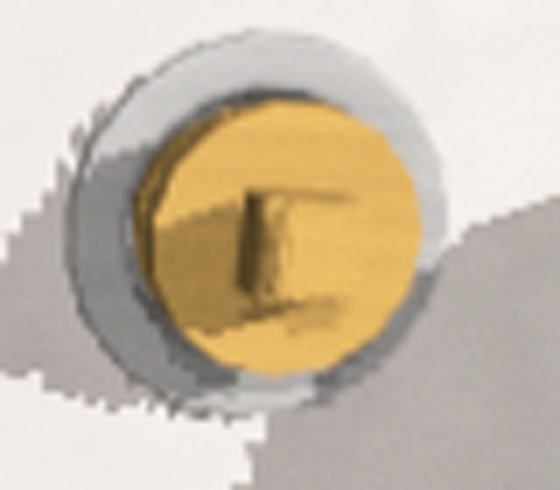

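In the crop, the head's edges are turned about 0.11 rad clockwise from the image axes. So the head's yaw is about -0.29 against -0.18 for the key. I now check the key's offset in the hand.

Run:
```python
from h import *
c=r.get_calibration('wrist');M=np.array(c['mount'])
# rays in the tool frame, bar top plane at tool z = .155-.010 (approx)
for zt in (.1457,):
    for a,b in (((255,177),(255,326)),):
        P,Q=atz(c,M,a,zt),atz(c,M,b,zt); print(P,Q,(P+Q)/2)
for n,e in (('w1',((250,136),(253,223))),('w2',((252,159),(253,275)))):
    T=np.load(f'pics/{n}.npz')['T']; P,Q=[atz(c,T,u,.108) for u in e]; print(n,(P+Q)/2,np.linalg.norm(P-Q))
```

```text
[0.04457099 0.00081422 0.1457    ] [-0.03253793  0.0008857   0.1457    ] [0.00601653 0.00084996 0.1457    ]
w1 [ 0.49984526 -0.16366049  0.108     ] 0.07914833022249118
w2 [ 0.49891226 -0.16305822  0.108     ] 0.0818378849455442
```

```bash
python3 -m creep '{"linear":[[0,0,0],[0,0,0],[0,0,0],[0,0,0],[0,0,0],[0,0,0],[0,0,0],[0,0,0],[0,0,0],[0,0,0],[0,0,0],[0,0,0],[0,0,0],[0,0,0]],"rot":[[0,0,-0.122],[0,0,-0.122],[0,0,-0.122],[0,0,-0.122],[0,0,-0.122],[0,0,-0.122],[0,0,-0.122],[0,0,-0.122],[0,0,-0.122],[0,0,-0.122],[0,0,-0.122],[0,0,-0.122],[0,0,0],[0,0,0]]}'
python3 - <<'E'
from h import *
go([.5062,.0874,.39],-1.86); o=r.get_obs(); print(np.round(o['joints'],3),o['contact_force'],o['moment'])
E
```

```text
clock: 9.3
tcp_pos: [0.5298, -0.0009, 0.4175]
orientation: [1.879, -2.518, -0.001]
contact_force: [-0.0, 0.0, -2.6]
grip_width: 0.015
yaw now -1.859 j7 2.360 rot [0.    0.    0.001] lin cm [-7.79  4.78  2.75] pos [ 0.5298 -0.0009  0.4175]
[ 0.755  0.427 -1.103  1.834  0.419  1.14   2.36 ] [-4.34278162e-02  2.09419182e-03 -2.63797280e+00] [0.00908174 0.01230504 0.03268581]
```

```bash
python3 -m creep '{"linear":[[-1.2,0.7,0],[-2,1.2,0],[-2,1.2,0],[-1.6,1.1,0],[-1,0.6,0],[0,0,1],[0,0,1],[0,0,0],[0,0,0]],"rot":[[0,0,0],[0,0,0],[0,0,0],[0,0,0],[0,0,0],[0,0,0],[0,0,0],[0,0,0],[0,0,0]]}'
python3 - <<'E'
from h import *
go([.5062,.0874,.39],-1.86);o=r.get_obs()
a=[]
for n in ('wrist','scene','side'):
    im=r.grab_frame(n); cv2.imwrite(f'pics/p_{n}.png',im); c,T=cam(n,o); np.savez(f'pics/p_{n}',T=T)
    u=proj(c,T,np.array([.5053,.0845,.124]));v=proj(c,T,np.array([.5053,.0845,.145])); print(n,u,v)
    x,y=np.round(u).astype(int); h=70 if n=='wrist' else 40
    a.append(cv2.resize(im[max(0,y-h):y+h,x-h:x+h],(266,266),interpolation=cv2.INTER_CUBIC) if n!='wrist' else cv2.resize(im,(266,266)))
a[0]=cv2.resize(cv2.imread('pics/p_wrist.png'),(355,266))
cv2.imwrite('pics/p.png',cv2.resize(np.hstack([a[1],a[2]]),(800,400)))
E
```

```text
clock: 10.05
tcp_pos: [0.5057, 0.0866, 0.3963]
orientation: [1.881, -2.514, -0.001]
contact_force: [-0.8, -0.2, -1.9]
grip_width: 0.0147
yaw now -1.857 j7 2.175 rot [ 0.002 -0.001  0.003] lin cm [-0.09 -0.02  0.63] pos [0.5057 0.0866 0.3963]
wrist [253.93863406 189.93585045] [253.92912632 196.99520741]
scene [274.86333349 153.4304856 ] [274.96736245 144.34142479]
side [208.66590288 135.5393616 ] [207.99634071 128.08100573]
```

View pics/p_wrist.png

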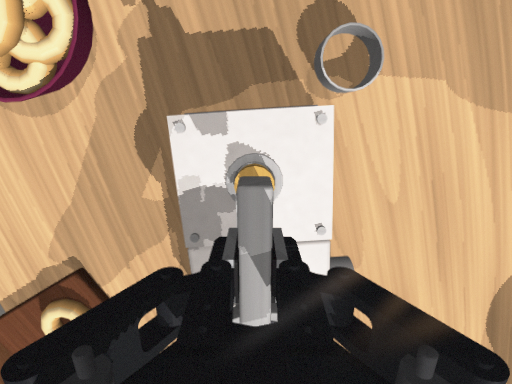

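View pics/p.png

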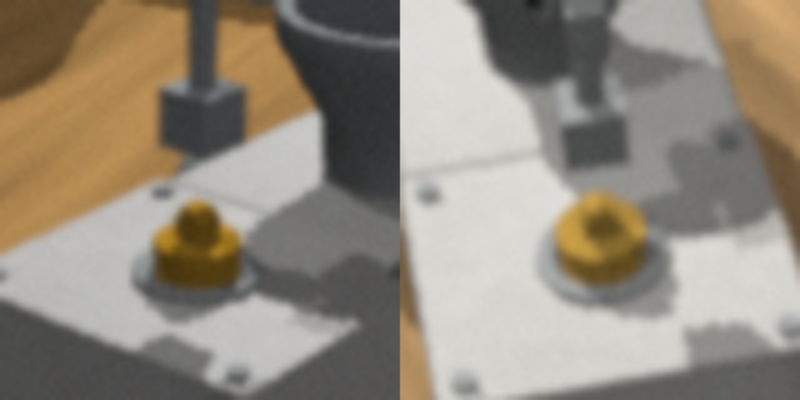

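The wrist view shows the bar end over the boss centre at about (254,178). In the scene crop the key block's centre (202) is about 4 crop pixels, or 1.5 mm, right of the head (198). In the side crop they line up. I shift about 1.5 mm along tool x and descend slowly.

```bash
python3 -m creep '{"linear":[[0.13,0,0],[0,0,1],[0,0,0.8],[0,0,0.3],[0,0,0.2],[0,0,0.2],[0,0,0],[0,0,0]],"rot":[[0,0,0],[0,0,0],[0,0,0],[0,0,0],[0,0,0],[0,0,0],[0,0,0],[0,0,0]]}'
python3 -m creep '{"linear":[[0,0,0.2],[0,0,0.2],[0,0,0.2],[0,0,0],[0,0,0]],"rot":[[0,0,0],[0,0,0],[0,0,0],[0,0,0],[0,0,0]]}'
```

```text
clock: 10.87
tcp_pos: [0.5052, 0.0871, 0.3727]
orientation: [-1.885, 2.513, 0.0]
contact_force: [0.2, -0.5, -2.3]
grip_width: 0.0144
clock: 11.28
tcp_pos: [0.5051, 0.0868, 0.3666]
orientation: [1.885, -2.513, 0.0]
contact_force: [-0.0, -0.2, -1.9]
grip_width: 0.0149
```

```bash
python3 -m creep '{"linear":[[0.14,0.0,0],[0,0,0],[0,0,0.2],[0,0,0.2],[0,0,0],[0,0,0]],"rot":[[0,0,0],[0,0,0],[0,0,0],[0,0,0],[0,0,0],[0,0,0]]}'
python3 -m creep '{"linear":[[0,0,0.2],[0,0,0.2],[0,0,0],[0,0,0]],"rot":[[0,0,0],[0,0,0],[0,0,0],[0,0,0]]}'
```

```text
clock: 11.78
tcp_pos: [0.5047, 0.0857, 0.3625]
orientation: [1.885, -2.513, -0.0]
contact_force: [0.1, 0.7, -1.6]
grip_width: 0.0149
clock: 12.12
tcp_pos: [0.5048, 0.0857, 0.3586]
orientation: [1.885, -2.513, -0.0]
contact_force: [0.8, -0.1, -2.3]
grip_width: 0.0147
```

```bash
python3 -m creep '{"linear":[[0,0,0.2],[0,0,0.2],[0,0,0],[0,0,0]],"rot":[[0,0,0],[0,0,0],[0,0,0],[0,0,0]]}'
python3 - <<'E'
from h import *
o=r.get_obs();print(o['contact_force'],o['moment'],o['tcp_pos'],o['joints'][6])
a=[]
for n in ('scene','side'):
    im=r.grab_frame(n); c,T=cam(n,o)
    x,y=np.round(proj(c,T,np.array([.5053,.0845,.124]))).astype(int);h=40
    a.append(cv2.resize(im[y-h:y+h,x-h:x+h],(400,400),interpolation=cv2.INTER_CUBIC))
cv2.imwrite('pics/q.png',np.hstack(a))
E
```

```text
clock: 12.45
tcp_pos: [0.5048, 0.0856, 0.3546]
orientation: [1.885, -2.513, -0.0]
contact_force: [-0.1, -0.1, -2.2]
grip_width: 0.0146
[-0.06366962 -0.07352781 -2.22453744] [-0.02039395  0.06465215  0.01846945] [0.504781   0.08563785 0.3545617 ] 2.1267745277567336
```

View pics/q.png

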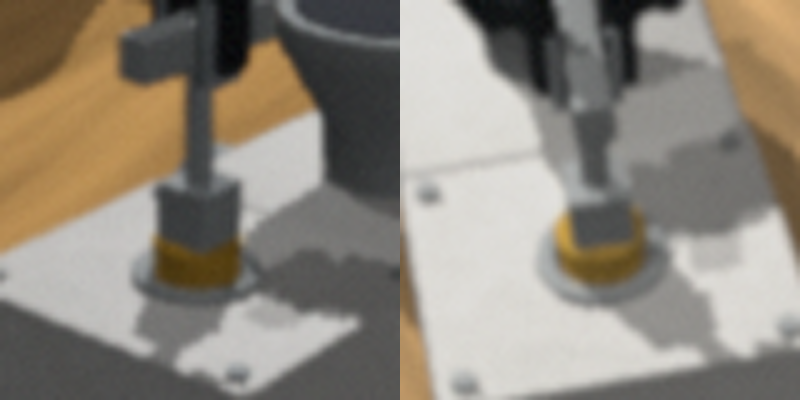

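The key sits over the square head and its lower end is just above the flange. I go down to contact and take a torque baseline.

```bash
cat > t.py <<'E'
from h import *
o=r.get_obs(); x=R.from_rotvec(o['orientation']).as_matrix()[:,0]
print('t %.2f F %s M %s tau7 %.4f yaw %.3f z %.4f j7 %.3f xy %s'%(o['clock'],np.round(o['contact_force'],1),np.round(o['moment'],3),o['tau'][6],np.arctan2(x[1],x[0]),o['tcp_pos'][2],o['joints'][6],np.round(o['tcp_pos'][:2],4)))
E
for i in 1 2; do :; done
python3 -m creep '{"linear":[[0,0,0.1],[0,0,0]],"rot":[[0,0,0],[0,0,0]]}' >/dev/null; python3 t.py
python3 -m creep '{"linear":[[0,0,0.1],[0,0,0]],"rot":[[0,0,0],[0,0,0]]}' >/dev/null; python3 t.py
python3 -m creep '{"linear":[[0,0,0],[0,0,0]],"rot":[[0,0,0],[0,0,0]]}' >/dev/null; python3 t.py
```

```text
t 12.72 F [ 0.5 -0.3 -1.6] M [-0.095 -0.021  0.036] tau7 -0.0146 yaw -1.854 z 0.3537 j7 2.125 xy [0.5049 0.0856]
t 12.88 F [-1.8 -1.6  5. ] M [-0.314  0.539 -0.021] tau7 -0.0273 yaw -1.855 z 0.3535 j7 2.124 xy [0.5051 0.0858]
t 13.05 F [-0.9 -0.9  6.6] M [-0.279  0.531  0.026] tau7 -0.0119 yaw -1.855 z 0.3535 j7 2.124 xy [0.5051 0.0858]
```

```bash
python3 -m creep '{"linear":[[0,0,-0.1],[0,0,0]],"rot":[[0,0,0],[0,0,0]]}' >/dev/null; python3 t.py
python3 -m creep '{"linear":[[0,0,0],[0,0,0],[0,0,0],[0,0,0]],"rot":[[0,0,0.08],[0,0,0.08],[0,0,0.08],[0,0,0]]}' >/dev/null; python3 t.py
python3 -m creep '{"linear":[[0,0,0],[0,0,0],[0,0,0]],"rot":[[0,0,0.08],[0,0,0.08],[0,0,0]]}' >/dev/null; python3 t.py
python3 -m creep '{"linear":[[0,0,0]],"rot":[[0,0,0]]}' >/dev/null; python3 t.py
```

```text
t 13.22 F [-0.5 -0.9 -1.4] M [-0.08   0.053 -0.023] tau7 0.0117 yaw -1.854 z 0.3538 j7 2.126 xy [0.5048 0.0856]
t 13.55 F [ 0.6 -0.1 -0.8] M [-0.055 -0.    -0.079] tau7 -0.9675 yaw -2.097 z 0.3536 j7 1.915 xy [0.5047 0.0856]
t 13.80 F [-0.1  0.1 -3. ] M [-0.047 -0.089  0.004] tau7 -0.9745 yaw -2.255 z 0.3534 j7 1.778 xy [0.5047 0.0855]
t 13.88 F [ 1.3 -0.3 -3. ] M [-0.166 -0.096  0.033] tau7 -0.2280 yaw -2.250 z 0.3535 j7 1.782 xy [0.5048 0.0856]
```

```bash
cat > t.py <<'E'
from h import *
import sys
M=[];F=[];t7=[]
for i in range(int(sys.argv[1])):
    r.grab_frame('wrist'); o=r.get_obs(); M.append(o['moment'][2]); F.append(o['contact_force']); t7.append(o['tau'][6])
x=R.from_rotvec(o['orientation']).as_matrix()[:,0]
print('t %.2f F %s Mz %.3f +- %.3f tau7 %.3f yaw %.3f z %.4f j7 %.3f xy %s'%(o['clock'],np.round(np.mean(F,0),1),np.mean(M),np.std(M)/len(M)**.5,np.mean(t7),np.arctan2(x[1],x[0]),o['tcp_pos'][2],o['joints'][6],np.round(o['tcp_pos'][:2],4)))
E
python3 t.py 5
python3 -m creep '{"linear":[[0,0,0.05],[0,0,0],[0,0,0],[0,0,0],[0,0,0]],"rot":[[0,0,0.08],[0,0,0.08],[0,0,0.08],[0,0,0.08],[0,0,0]]}' >/dev/null; python3 t.py 4
python3 -m creep '{"linear":[[0,0,0],[0,0,0],[0,0,0],[0,0,0],[0,0,0]],"rot":[[0,0,0.08],[0,0,0.08],[0,0,0.08],[0,0,0.08],[0,0,0]]}' >/dev/null; python3 t.py 4
```

```text
t 14.13 F [ 0.5 -0.5 -2.9] Mz 0.036 +- 0.015 tau7 0.000 yaw -2.253 z 0.3536 j7 1.780 xy [0.5048 0.0855]
t 14.75 F [ 1.3 -0.7 -2.4] Mz -0.003 +- 0.019 tau7 -0.174 yaw -2.572 z 0.3533 j7 1.498 xy [0.505  0.0855]
t 15.37 F [ 2.1 -1.  -3.8] Mz 0.011 +- 0.006 tau7 -0.183 yaw -2.892 z 0.3532 j7 1.214 xy [0.505  0.0855]
```

```bash
python3 -m creep '{"linear":[[0,0,0.05],[0,0,0],[0,0,0],[0,0,0],[0,0,0]],"rot":[[0,0,0.08],[0,0,0.08],[0,0,0.08],[0,0,0.08],[0,0,0]]}' >/dev/null; python3 t.py 4
python3 - <<'E'
from h import *
o=r.get_obs();a=[]
for n in ('scene','side'):
    im=r.grab_frame(n); c,T=cam(n,o)
    x,y=np.round(proj(c,T,np.array([.5053,.0845,.124]))).astype(int);h=40
    a.append(cv2.resize(im[y-h:y+h,x-h:x+h],(400,400),interpolation=cv2.INTER_CUBIC))
cv2.imwrite('pics/q2.png',np.hstack(a))
E
```

```text
t 15.98 F [ 3.  -2.  -2.9] Mz -0.002 +- 0.019 tau7 -0.183 yaw 3.071 z 0.3528 j7 0.925 xy [0.505  0.0855]
```

View pics/q2.png

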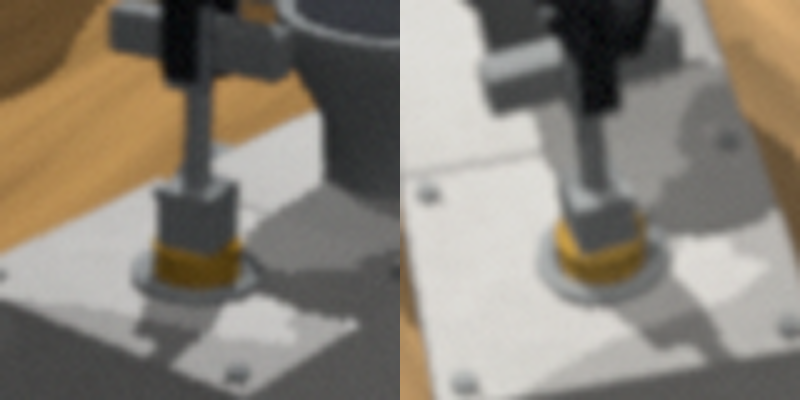

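The key is seated on the head and has turned with the plug; both views show the block on the flange. The lateral force comes from the key axis sitting about 1 mm off the tool axis, so I correct for that as I turn.

```bash
python3 -m creep '{"linear":[[-0.1,-0.08,0],[0,0,0.03],[0,0,0],[0,0,0],[0,0,0],[0,0,0]],"rot":[[0,0,0],[0,0,0.08],[0,0,0.08],[0,0,0.08],[0,0,0],[0,0,0]]}' >/dev/null; python3 t.py 4
python3 -m creep '{"linear":[[0,0,0.03],[0,0,0],[0,0,0],[0,0,0],[0,0,0]],"rot":[[0,0,0.08],[0,0,0.08],[0,0,0.08],[0,0,0],[0,0,0]]}' >/dev/null; python3 t.py 4
```

```text
t 16.78 F [ 1.5 -1.4 -1.1] Mz 0.016 +- 0.010 tau7 -0.016 yaw 2.830 z 0.3524 j7 0.708 xy [0.5057 0.0849]
t 17.40 F [ 2.4 -1.4 -1.4] Mz 0.005 +- 0.026 tau7 -0.016 yaw 2.590 z 0.3521 j7 0.490 xy [0.5058 0.0847]
```

```bash
python3 -m creep '{"linear":[[-0.07,-0.05,0.03],[0,0,0],[0,0,0],[0,0,0],[0,0,0]],"rot":[[0,0,0.08],[0,0,0.08],[0,0,0.08],[0,0,0],[0,0,0]]}' >/dev/null; python3 t.py 4
python3 -m creep '{"linear":[[0,0,0.03],[0,0,0],[0,0,0],[0,0,0],[0,0,0]],"rot":[[0,0,0.08],[0,0,0.08],[0,0,0.08],[0,0,0],[0,0,0]]}' >/dev/null; python3 t.py 4
```

```text
t 18.02 F [ 1.5 -0.8 -1. ] Mz 0.023 +- 0.014 tau7 -0.013 yaw 2.350 z 0.3518 j7 0.271 xy [0.506  0.0842]
t 18.63 F [ 1.1 -0.7 -1.3] Mz 0.017 +- 0.009 tau7 -0.005 yaw 2.110 z 0.3515 j7 0.050 xy [0.506  0.0839]
```

```bash
python3 -m creep '{"linear":[[-0.02,0,0.03],[0,0,0],[0,0,0],[0,0,0],[0,0,0]],"rot":[[0,0,0.08],[0,0,0.08],[0,0,0.08],[0,0,0],[0,0,0]]}' >/dev/null; python3 t.py 4
python3 -m creep '{"linear":[[-0.02,0,0.03],[0,0,0],[0,0,0],[0,0,0],[0,0,0]],"rot":[[0,0,0.08],[0,0,0.08],[0,0,0.08],[0,0,0],[0,0,0]]}' >/dev/null; python3 t.py 4
```

```text
t 19.25 F [ 0.2 -1.5  0.6] Mz -0.014 +- 0.015 tau7 -0.001 yaw 1.870 z 0.3512 j7 -0.171 xy [0.5061 0.0838]
t 19.87 F [-1.7 -1.4  5.1] Mz 0.049 +- 0.002 tau7 -0.011 yaw 1.630 z 0.3511 j7 -0.394 xy [0.5062 0.0836]
```

```bash
python3 -m creep '{"linear":[[0,0,-0.05],[0,0,0],[0,0,0],[0,0,0]],"rot":[[0,0,0.08],[0,0,0.08],[0,0,0],[0,0,0]]}' >/dev/null; python3 t.py 5
python3 -m creep '{"linear":[[0,0,0],[0,0,0],[0,0,0],[0,0,0]],"rot":[[0,0,0.08],[0,0,0.08],[0,0,0],[0,0,0]]}' >/dev/null; python3 t.py 5
```

```text
t 20.45 F [-0.8 -1.4 -0.1] Mz 0.064 +- 0.009 tau7 -0.057 yaw 1.470 z 0.3511 j7 -0.542 xy [0.5061 0.0834]
t 21.03 F [-1.3 -1.9 -3. ] Mz 0.089 +- 0.009 tau7 -0.088 yaw 1.310 z 0.3511 j7 -0.691 xy [0.506  0.0834]
```

```bash
python3 -m creep '{"linear":[[-0.06,-0.03,0],[0,0,0],[0,0,0],[0,0,0]],"rot":[[0,0,0.08],[0,0,0.08],[0,0,0],[0,0,0]]}' >/dev/null; python3 t.py 6
python3 -m creep '{"linear":[[0,0,0],[0,0,0],[0,0,0]],"rot":[[0,0,0.08],[0,0,0],[0,0,0]]}' >/dev/null; python3 t.py 6
```

```text
t 21.67 F [-0.  -1.1 -7.6] Mz 0.116 +- 0.014 tau7 -0.118 yaw 1.150 z 0.3511 j7 -0.840 xy [0.5057 0.0831]
t 22.22 F [ -0.3  -0.7 -10.6] Mz 0.144 +- 0.016 tau7 -0.148 yaw 1.069 z 0.3511 j7 -0.914 xy [0.5056 0.083 ]
```

```bash
python3 -m creep '{"linear":[[0,0,0.05],[0,0,0],[0,0,0],[0,0,0]],"rot":[[0,0,0.05],[0,0,0],[0,0,0],[0,0,0]]}' >/dev/null; python3 t.py 8
```

```text
t 22.95 F [-2.2 -1.  -5.9] Mz 0.220 +- 0.006 tau7 -0.207 yaw 1.019 z 0.3510 j7 -0.962 xy [0.5057 0.0831]
```

```bash
python3 -m creep '{"linear":[[0,0,0],[0,0,0],[0,0,0]],"rot":[[0,0,-0.05],[0,0,0],[0,0,0]]}' >/dev/null; python3 t.py 4
python3 -m creep '{"linear":[[0,0,0],[0,0,0],[0,0,0]],"rot":[[0,0,-0.05],[0,0,0],[0,0,0]]}' >/dev/null; python3 t.py 4
```

```text
t 23.40 F [-3.3 -0.7 -3.4] Mz 0.040 +- 0.014 tau7 -0.031 yaw 1.068 z 0.3511 j7 -0.916 xy [0.5058 0.0832]
t 23.85 F [-1.9 -0.6 -2.7] Mz 0.044 +- 0.008 tau7 -0.022 yaw 1.118 z 0.3512 j7 -0.869 xy [0.506  0.0832]
```

The torque has released within the socket's play. Now I lift straight off.

```bash
python3 -m creep '{"linear":[[0,0,-0.3],[0,0,-0.4],[0,0,-0.5],[0,0,-0.5],[0,0,0]],"rot":[[0,0,0],[0,0,0],[0,0,0],[0,0,0],[0,0,0]]}'
python3 -m creep '{"linear":[[0,0,-0.5],[0,0,-1],[0,0,-1.5],[0,0,-1.5],[0,0,-1],[0,0,0],[0,0,0]],"rot":[[0,0,0],[0,0,0],[0,0,0],[0,0,0],[0,0,0],[0,0,0],[0,0,0]]}'
python3 - <<'E'
from h import *
o=r.get_obs();c,M=cam('wrist'),None
c=r.get_calibration('wrist');M=np.array(c['mount']); im=r.grab_frame('wrist'); cv2.imwrite('pics/l.png',im)
for d in r.cut_out('wrist','key')[:3]:
    ys,xs=np.where(d['pixels']); print(d['p'],d['uv'],xs.min(),xs.max(),ys.min(),ys.max())
for d in r.cut_out('wrist','plug')[:2]:
    c,T=cam('wrist',o); ys,xs=np.where(d['pixels']);print('plug',d['p'],d['uv'],xs.min(),xs.max(),ys.min(),ys.max(),atz(c,T,d['uv'],.106))
# target: yaw of key = stand yaw -0.447 + k*pi/2
for k in range(4): go([.501,-.162,o['tcp_pos'][2]],-.447+k*np.pi/2)
print(o['joints'],o['contact_force'])
E
```

```text
clock: 24.27
tcp_pos: [0.5066, 0.0834, 0.3697]
orientation: [2.662, 1.666, 0.006]
contact_force: [-0.2, -0.1, -2.5]
grip_width: 0.015
clock: 24.85
tcp_pos: [0.5059, 0.0831, 0.4234]
orientation: [2.662, 1.667, 0.002]
contact_force: [0.0, -0.5, -3.0]
grip_width: 0.015
0.61 [253.3, 245.9] 236 272 176 325
plug 0.58 [253.8, 172.0] 235 270 160 182 [0.50969107 0.09218521 0.106     ]
plug 0.58 [228.5, 97.5] 116 332 0 246 [0.52000207 0.16989123 0.106     ]
yaw now 1.119 j7 -0.827 rot [-0.     0.002  1.566] lin cm [10.18 22.28 -0.14] pos [0.5055 0.0829 0.422 ]
yaw now 1.119 j7 -0.827 rot [-0.001  0.001 -0.005] lin cm [-22.28  10.18  -0.14] pos [0.5055 0.0829 0.422 ]
yaw now 1.119 j7 -0.827 rot [-0.002 -0.    -1.576] lin cm [-10.18 -22.28  -0.14] pos [0.5055 0.0829 0.422 ]
yaw now 1.119 j7 -0.827 rot [2.000e-03 2.000e-03 3.137e+00] lin cm [ 22.28 -10.18  -0.14] pos [0.5055 0.0829 0.422 ]
[ 0.05145578  0.21663704 -0.38677956  1.89605249  0.09429582  1.04498034
 -0.82657939] [ 0.00573033 -0.49790204 -3.0219182 ]
```

The key is off the plug and still in the grip. I return it in the original grasp orientation, which is known to be clear of the purple keys.

```bash
python3 -m creep '{"linear":[[0,0,0],[0,0,0],[0,0,0],[0,0,0],[0,0,0],[0,0,0],[0,0,0],[0,0,0],[0,0,0],[0,0,0],[0,0,0],[0,0,0],[0,0,0],[0,0,0],[0,0,0],[0,0,0],[0,0,0]],"rot":[[0,0,-0.1],[0,0,-0.12],[0,0,-0.12],[0,0,-0.12],[0,0,-0.12],[0,0,-0.12],[0,0,-0.12],[0,0,-0.12],[0,0,-0.12],[0,0,-0.12],[0,0,-0.12],[0,0,-0.12],[0,0,-0.12],[0,0,-0.12],[0,0,-0.12],[0,0,-0.06],[0,0,0]]}'
python3 -c "
from h import *
go([.5025,-.162,.30],2.96)"
```

```text
clock: 26.42
tcp_pos: [0.5056, 0.0829, 0.422]
orientation: [-0.283, -3.127, 0.0]
contact_force: [0.4, 1.0, -2.7]
grip_width: 0.0148
yaw now 2.961 j7 0.942 rot [-0.    -0.002  0.001] lin cm [ -4.12 -24.14  12.2 ] pos [0.5056 0.0829 0.422 ]
```

```bash
python3 -m creep '{"linear":[[-0.2,-1,0],[-0.4,-2.5,0],[-0.5,-3,0],[-0.5,-3,0],[-0.5,-3,0],[-0.5,-3,0],[-0.5,-3,0],[-0.5,-2.8,0],[-0.3,-2,0],[-0.22,-0.84,0],[0,0,1],[0,0,2],[0,0,2.5],[0,0,2.5],[0,0,2],[0,0,1],[0,0,0],[0,0,0],[0,0,0]],"rot":[[0,0,0],[0,0,0],[0,0,0],[0,0,0],[0,0,0],[0,0,0],[0,0,0],[0,0,0],[0,0,0],[0,0,0],[0,0,0],[0,0,0],[0,0,0],[0,0,0],[0,0,0],[0,0,0],[0,0,0],[0,0,0],[0,0,0]]}'
python3 -c "
from h import *
go([.5025,-.162,.255],2.96)
a=[]
for n in ('scene','side'):
    im=r.grab_frame(n); c,T=cam(n)
    x,y=np.round(proj(c,T,np.array([.501,-.162,.05]))).astype(int);h=45
    a.append(cv2.resize(im[y-h:y+h,x-h:x+h],(400,400),interpolation=cv2.INTER_CUBIC))
cv2.imwrite('pics/s.png',np.hstack(a))"
```

```text
clock: 28.0
tcp_pos: [0.5031, -0.1612, 0.314]
orientation: [0.286, 3.127, -0.0]
contact_force: [0.7, 0.7, -1.8]
grip_width: 0.0151
yaw now 2.959 j7 1.363 rot [ 0.     0.002 -0.001] lin cm [ 0.05 -0.09  5.9 ] pos [ 0.5031 -0.1612  0.314 ]
```

View pics/s.png

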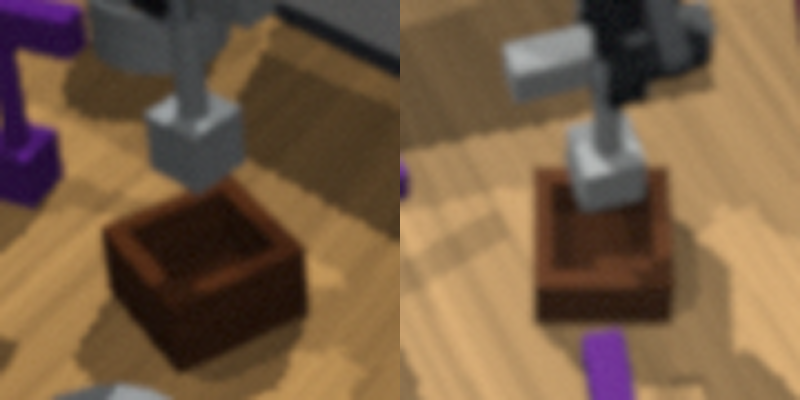

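The key hangs upright over the open pocket, centred within about 2 mm in both views. Lowering it now.

```bash
python3 -m creep '{"linear":[[0,-0.05,1],[0,0,1],[0,0,1],[0,0,1],[0,0,0.8],[0,0,0.5],[0,0,0.3],[0,0,0],[0,0,0]],"rot":[[0,0,0],[0,0,0],[0,0,0],[0,0,0],[0,0,0],[0,0,0],[0,0,0],[0,0,0],[0,0,0]]}'
python3 -m creep '{"linear":[[0,0,0.2],[0,0,0.1],[0,0,0],[0,0,0]],"rot":[[0,0,0],[0,0,0],[0,0,0],[0,0,0]]}'
```

```text
clock: 28.85
tcp_pos: [0.5025, -0.1622, 0.2569]
orientation: [0.287, 3.128, 0.0]
contact_force: [0.4, 0.3, -1.5]
grip_width: 0.0153
clock: 29.18
tcp_pos: [0.5024, -0.1623, 0.2541]
orientation: [0.287, 3.128, -0.0]
contact_force: [0.5, -0.2, -1.4]
grip_width: 0.0152
```

```bash
python3 -m creep '{"linear":[[0,0,0.1],[0,0,0],[0,0,0]],"rot":[[0,0,0],[0,0,0],[0,0,0]]}'; python3 t.py 3
```

```text
clock: 29.43
tcp_pos: [0.5026, -0.1623, 0.2537]
orientation: [0.287, 3.128, -0.001]
contact_force: [-2.7, 0.8, 4.9]
grip_width: 0.0149
t 29.58 F [-2.   0.7  5.9] Mz -0.005 +- 0.013 tau7 -0.012 yaw 2.959 z 0.2537 j7 1.307 xy [ 0.5026 -0.1623]
```

Contact came at the original height, so the key is on the pocket floor. I release it and back straight up.

```bash
python3 -m creep '{"linear":[[0,0,-0.05],[0,0,0],[0,0,0],[0,0,0],[0,0,0],[0,0,0],[0,0,0],[0,0,0]],"rot":[[0,0,0],[0,0,0],[0,0,0],[0,0,0],[0,0,0],[0,0,0],[0,0,0],[0,0,0]]}' 0.1
python3 -m creep '{"linear":[[0,0,-0.5],[0,0,-1],[0,0,-1.5],[0,0,-2],[0,0,-2],[0,0,-2],[0,0,-2],[0,0,-1],[0,0,0],[0,0,0],[0,0,0]],"rot":[[0,0,0],[0,0,0],[0,0,0],[0,0,0],[0,0,0],[0,0,0],[0,0,0],[0,0,0],[0,0,0],[0,0,0],[0,0,0]]}'
python3 - <<'E'
from h import *
exec(open('c.py').read().replace("sys.argv[1]","'w9'"))
for n in ('scene','side'):
    r.grab_frame(n); c,T=cam(n)
    for l in ('key','plug','stand','jar','bowl','cutter'):
        for d in r.cut_out(n,l)[:3]:
            if d['p']<.3: continue
            ys,xs=np.where(d['pixels']); print(n,l,round(d['p'],2),np.round(d['uv']),xs.min(),xs.max(),ys.min(),ys.max())
E
```

```text
clock: 30.25
tcp_pos: [0.5023, -0.1623, 0.2534]
orientation: [-0.287, -3.128, -0.0]
contact_force: [0.4, -0.0, 0.7]
grip_width: 0.0385
clock: 31.17
tcp_pos: [0.5018, -0.1623, 0.3725]
orientation: [-0.287, -3.127, -0.0]
contact_force: [-0.4, 0.3, -0.1]
grip_width: 0.0386
yaw now 2.959 j7 1.413 rot [ 0.    -0.002  0.007] lin cm [ 0.17 -0.11 -0.75] pos [ 0.5018 -0.1623  0.3725]
[ 0.615  0.315 -0.504  1.913  0.184  0.96   1.413]
key 0.86 [256.  53.] ((253.1284637451172, 49.2614631652832), (107.08497619628906, 29.022136688232422), 73.3007583618164) [ 0.39  -0.14   0.108]
key 0.56 [134. 153.] ((121.5, 151.5), (37.0, 93.0), 90.0) [ 0.447 -0.255  0.108]
key 0.55 [252. 184.] ((253.5, 191.5), (89.0, 23.0), 90.0) [ 0.492 -0.162  0.108]
plug 0.84 [504. 152.] ((502.5, 148.0), (40.0, 17.0), 90.0) [0.498 0.047 0.124]
stand 0.58 [242. 172.] ((253.67649841308594, 173.79412841796875), (55.05558776855469, 57.48093795776367), 14.03624439239502) [ 0.495 -0.175  0.034]
scene key 0.91 [210. 227.] 189 226 210 262
scene key 0.74 [141. 264.] 111 162 236 303
scene key 0.58 [168. 209.] 144 184 194 245
scene plug 0.58 [272. 161.] 266 282 155 170
scene stand 0.86 [213. 268.] 188 233 239 282
scene stand 0.65 [321. 277.] 266 377 231 322
scene jar 0.84 [191. 326.] 165 215 286 366
scene bowl 0.78 [323. 272.] 267 378 232 321
scene cutter 0.85 [202. 199.] 185 216 186 214
side key 0.91 [264. 308.] 256 273 276 327
side key 0.87 [197. 252.] 174 218 235 280
side key 0.56 [264. 235.] 240 284 223 261
side plug 0.56 [208. 143.] 200 217 135 152
side jar 0.78 [343. 299.] 322 365 271 324
side cutter 0.91 [165. 216.] 149 185 203 241
```

```bash
python3 -c "
from bench import r
print(r.hand_in())"
```

```text
the job is handed in; nothing more can be done
None
```

I tightened the plug until it wedged, put the key back upright in its stand, and handed the job in at about 32 s of the 72 s allowed. My one doubt is the final torque, which ended at the top of the allowed range.

- **Tightening:** I turned the key about 2.9 rad clockwise. The plug ran free for about 2.5 rad, then the torque rose through 0.06, 0.09, 0.12 and 0.15 N m.
- **Final torque:** The last 0.05 rad step jumped further than I expected, and the two readings disagreed: 0.207 N m at the last joint and 0.220 ± 0.006 N m at the wrist. The limit is 0.21 N m. Those readings also include any side friction between key and plug. I stopped there, eased the key back within its play and lifted it off.
- **Key:** It touched the pocket floor at its original height. In both fixed cameras its outline afterwards matched the start to within 2 pixels.
- **Other things:** The jar and the cutter stayed within about a pixel of where they began. So did the bowl in the scene view; the side camera's last look did not report it or the stand. The fingers never touched the plug. The side camera's last look did show the cutter, which it had missed at the start.

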